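# Put the kettle on for mate

### The arm

A 6-joint arm with a two-finger parallel gripper is mounted at the origin on the work surface. World frame = base frame: x ahead of the robot, y to its left, z up, the work surface at z = 0. Lengths are in m, angles in rad, forces in N, time in s.
With the tool pointing down it reaches from about 0.3 to 0.875 m from the base axis. Payload 6.4 kg.
Tool frame: the origin (TCP) lies between the finger pads, 19 mm behind the fingertips; this is the grasp point; z points along the fingers, y is the line along which they close (so a half turn about z gives the same grasp; the last joint's range is limited). The gripper opens to 85 mm and grips with 20 to 120 N. Pads are 22 mm wide; open, the fingers measure 114 mm over their backs; the gripper's body (76 mm by 85 mm) begins 54 mm behind the grasp point. The pads swing forward as they close: fully open they stand 13 mm farther back than shut.
Start: joints at [-0.206, 0.181, 1.607, -0, 1.354, -0.206], TCP at [0.575, 0, 0.25] pointing down, gripper open.
Joint ranges: [-2.99, 2.99], [-0.89, 2.07], [0.3, 2.58], [-1.14, 4.28], [0, 2.63], [-3.12, 3.12]. Speed limits (rad/s): [2.57, 2.57, 3.01, 3.14, 3.14, 3.14].

### API

Orientations are given as a unit quaternion [w, x, y, z].
In Python, from bench import get_obs, camera, hand_in gives the robot as it stands.
- The arm moves only by the tool carry_out, never from a script. Its argument "plan" is a list that holds one entry, the list of rows, each a list of 7 numbers: the shift along the world's x, y, z in m, then the turn, a rotation vector about the world's x, y, z in rad, then the opening, from 0 (shut) to 1 (fully open). In form: [[[x, y, z, rx, ry, rz, hand], ...]]. A call has exactly 5 rows; each row is the pose to reach, as a shift and turn from the pose commanded when the call began; what a row does not reach only later rows make up. A row lasts 1/12 s, in which the tool goes at most 41.7 mm and 7.16 degrees, less where a joint would pass 70% of its speed; a pose out of reach is approached as far as the arm can. A call with a gripper value outside its range is refused whole. The fingers move at their own pace and stop on an object; the grip force is fixed at half the most. Time passes only in rows, so rows that repeat a pose let the fingers close, or fill a call up. It gives the time, the measured TCP pose, the force, the opening and the grip force at its end, in the units of the state.
- get_obs(): the state, without advancing time (a new reading comes with each control period).
- camera(name): name is "scene" or "side" or "wrist"; returns a dict with "pixels" (400x640x3 uint8, red, green, blue), "z_map" (400x640 float32, m along the optical axis (not along the pixel's ray), 0 where there is no reading), "camera_matrix" (3x3 intrinsics, pixels), "cam_to_world" (4x4, takes a point from camera to world coordinates). Camera axes: x right, y up, looking along -z (the intrinsics and any distortion apply to the point x, -y, -z); pixel columns grow to the right and rows downward; lengths in m; the calibration is good to about 2 mm. A picture is of the moment at which its call begins.
- hand_in(): hands the job in; it is judged then, once.
The state is a dict: "time_s": time; "q": joint angles; "dq": joint speeds; "joint_efforts": joint torques, N m; "eef_pos": TCP position; "eef_rot": TCP orientation; "wrist_force": force on the tool from outside, world axes, zero at the start; "torque": the same for the moment, N m; "opening": opening from 0.0 (shut) to 1.0 (fully open); "grasp_force": force on a finger pad.
Only numpy, scipy, OpenCV 4.12 (cv2) and the standard library are available. Lean on these libraries where they do the work, as an engineer would, in place of code of your own. Each camera call takes 0.05 s, during which the arm holds its last target. There are 200 camera calls.

### The job

Put the kettle on for mate: carry it upright and set it down gently in the middle of the hot plate's round iron plate. Turn the hot plate's dial until its white pointer line stands at the two-dot mark of the scale. Leave the other things on the ledge where they are.

Things in the scene. Friction and masses are not known exactly. Their poses are not given: they have to be found in the camera images.
- kettle: Aluminium kettle, filled and closed, about 0.75 kg, loose. Origin: centre of its flat underside, z up. Body 144 mm across (base 132), shoulder 98 mm high, lid knob to 127 mm, arched handle to 195 mm. Spout along its +x (tip 131 mm out, 100 mm high), roughly to the robot's left at the start; the handle arch lies in its x-z plane.
- kettle_grip (a point): Middle of the kettle handle's grip, on the kettle's axis 185 mm above its underside: a level black round bar 20 mm thick and 92 mm long, lying along the kettle's x. 58 mm free between this point and the lid knob below. Pinch it from above, across its length (along the kettle's y); about 35 N of grip holds it level.
- hotplate: Single electric hot plate fixed on the ledge: white box 360 mm (its x, away from the user) by 250 mm (y), deck 60 mm above the ledge; origin at the centre of its underside. The far part carries the round dark iron plate, the near part the dial with its printed scale.
- plate_top (a point): Centre of the top face of the round iron plate: 155 mm across, flat, 74 mm above the ledge, 72 mm from the hot plate's origin along its +x. A flat steel collar 188 mm across lies around it, 8 mm lower.
- dial_grip (a point): On the dial's upright axis (hot plate x = -118 mm, y = 0), 30 mm above the deck, 90 mm above the ledge; the TCP may grip here. Dial: round black skirt 68 mm across, to 10 mm above the deck; on it a bar grip 62 mm long, 16 mm thick, to 35 mm above the deck. Site x runs along the bar to the pointer end, which has a white line on top.
- dial (a joint): Turn of the dial, rad, growing clockwise seen from above. 0 = off, pointer to the far side (hot plate +x); stops at 0 and 4.6. Printed scale: T mark at 0, one dot at 1.047, two dots at 2.094 (120 degrees), three at 3.142, four at 4.189 (dots in a radial row), short strokes halfway. Friction 0.05 N m, no clicks, stays where left. Starts between off and a little past one dot.
- two_dot_mark (a point): Middle of the two-dot mark, printed on the deck 47.5 mm from the dial's axis, 120 degrees clockwise from the hot plate's +x.
- gourd: Bystander: calabash gourd in a steel holder, 98 mm tall, 91 mm across, standing loose on the near side, between kettle and hot plate. Origin under its centre.
- bombilla: Bystander: metal drinking straw with a flat strainer end, 204 mm long, lying loose to the right of the hot plate. Origin at mid-length on the ledge, x along it.
- saucer: Bystander: blue ceramic saucer, 140 mm across, 20 mm high, loose beyond the kettle. Origin under its centre.
- canister: Bystander: square plastic canister, 110 mm wide and 160 mm tall, latch shut, standing loose to the right of the hot plate. Origin under its centre.
- bowl: Bystander: frosted glass bowl, 96 mm across and 42 mm high, standing loose on the canister's lid. Origin under its centre.
- sugar_jar: Bystander: glass jar with a steel cap, 76 mm across and 105 mm tall, loose at the right front. Origin under its centre.
- teaspoon: Bystander: steel teaspoon 150 mm long, lying loose at the left. Origin at its middle on the ledge, x along it.

How it is judged:
At the end, for the whole second after the job is handed in: The kettle stands upright and still, flat on the iron plate, its centre within 20 mm of the plate's centre, and the dial's pointer is within 0.14 rad (8 degrees) of the two-dot mark (joint 2.094) (horizontal distance between kettle and plate_top below 0.02 m and z of kettle in the frame of plate_top between -0.004 and 0.004 m and angle between kettle's own z axis and vertical below 0.05 rad and linear speed of kettle below 0.02 m/s and value of joint dial between 1.954 and 2.234 rad); the robot touches nothing.
It fails at once if the kettle is tipped more than 0.4 rad (23 degrees) from upright (angle between kettle's own z axis and vertical above 0.4 rad).
It fails at once if the kettle is slammed onto the hot plate (more than 90 N between them) (contact force between kettle and hotplate above 90 N).
It fails at once if the kettle is dropped: it falls, out of the fingers, from about 10 mm or more above the plate (height (world z) of kettle above 0.08 m and linear speed of kettle above 0.2 m/s and contact force between the fingers and kettle below 0.05 N).
It fails at once if a bystander (gourd, bombilla, saucer, canister, bowl, sugar jar or teaspoon) is shifted by more than 30 mm (distance of any of gourd, bombilla, saucer, canister, bowl, sugar_jar, teaspoon from where it was at the start of the episode above 0.03 m).
It also fails if it takes over 64 s, if anything falls off the work surface, if the arm or the gripper's body presses on something with over 40 N, if the wrist force passes 120 N, or if a joint passes its speed limit or range.

## Working session

There is one attempt and no reset: what is moved stays moved. The work goes in short steps, Python scripts to look and compute and a tool call to move; the robot and the scene stay as the last step left them, time stands still between calls to the robot, and variables do not carry over. Pictures are saved under pics/ and viewed, at most 10 in all, crops included, and the job is handed in when it is done.

Besides the shell and the picture viewer there is one more tool, called after "Request:" as name(argument=value, ...) on one line, values as JSON. carry_out: Moves the arm, as the interface text tells. Its arguments: {"type":"object","properties":{"plan":{"type":"array","items":{"type":"array","items":{"type":"array","items":{"type":"number"}}}}},"required":["plan"]}

```bash
mkdir -p pics
cat > h.py <<'E'
import numpy as np, cv2
from bench import get_obs, camera, hand_in
def snap(n,f):
    c=camera(n); np.savez('pics/'+f+'.npz',**c); cv2.imwrite('pics/'+f+'.png',c['pixels'][:,:,::-1]); return c
def pts(c):
    K=c['camera_matrix'];T=c['cam_to_world'];z=c['z_map'];v,u=np.mgrid[:400,:640]
    P=np.stack([(u-K[0,2])/K[0,0]*z,-(v-K[1,2])/K[1,1]*z,-z],-1)
    return P@T[:3,:3].T+T[:3,3]
def ray(c,u,v):
    K=c['camera_matrix'];T=c['cam_to_world']
    d=T[:3,:3]@np.array([(u-K[0,2])/K[0,0],-(v-K[1,2])/K[1,1],-1]); return T[:3,3],d
def atz(c,u,v,z):
    o,d=ray(c,u,v); return o+d*(z-o[2])/d[2]
def tri(a,b):
    A=[];B=[]
    for o,d in (a,b):
        d=d/np.linalg.norm(d);M=np.eye(3)-np.outer(d,d);A.append(M);B.append(M@o)
    return np.linalg.solve(A[0]+A[1],B[0]+B[1])
def proj(c,p):
    K=c['camera_matrix'];T=c['cam_to_world'];q=T[:3,:3].T@(np.array(p)-T[:3,3]);return K[0,0]*q[0]/-q[2]+K[0,2],K[1,1]*-q[1]/-q[2]+K[1,2]
E
python3 - <<'E'
from h import *
a=snap('scene','sc0');b=snap('side','si0');w=snap('wrist','w0')
cv2.imwrite('pics/m0.png',cv2.resize(np.vstack([a['pixels'],b['pixels']])[:,:,::-1],(480,600)))
for c in(a,b,w):print(c['camera_matrix'].round(1).tolist(),c['cam_to_world'].round(3).tolist(),[k for k in c])
print(get_obs())
E
```

```text
[[467.9, 0.0, 321.5], [0.0, 467.9, 196.7], [0.0, 0.0, 1.0]] [[-0.003, -0.557, 0.831, 1.656], [1.0, 0.009, 0.01, -0.039], [-0.013, 0.831, 0.556, 0.87], [0.0, 0.0, 0.0, 1.0]] ['pixels', 'z_map', 'camera_matrix', 'cam_to_world']
[[363.1, 0.0, 322.8], [0.0, 363.1, 200.2], [0.0, 0.0, 1.0]] [[0.938, 0.173, -0.3, 0.151], [-0.346, 0.516, -0.784, -1.0], [0.019, 0.839, 0.543, 0.796], [0.0, 0.0, 0.0, 1.0]] ['pixels', 'z_map', 'camera_matrix', 'cam_to_world']
[[290.1, 0.0, 318.9], [0.0, 290.1, 196.1], [0.0, 0.0, 1.0]] [[1.0, 0.0, 0.001, 0.573], [-0.001, 0.963, 0.268, 0.068], [-0.001, -0.268, 0.963, 0.374], [0.0, 0.0, 0.0, 1.0]] ['pixels', 'z_map', 'camera_matrix', 'cam_to_world']
{'time_s': 0.15, 'q': array([-2.06293014e-01,  1.81338112e-01,  1.60776558e+00, -2.31914500e-06,
        1.35382167e+00, -2.06299174e-01]), 'dq': array([ 0.002091  , -0.00338563, -0.00356255,  0.00072926, -0.00075439,
        0.00158915]), 'joint_efforts': array([ 1.94259010e-03, -4.45260644e+01, -3.51692533e+01, -1.26067753e-04,
        5.82284134e-03,  2.14055274e-05]), 'eef_pos': array([5.74603300e-01, 1.03844970e-04, 2.49315404e-01]), 'eef_rot': array([-5.57089983e-04,  7.07104269e-01,  7.07108979e-01, -3.65626034e-04]), 'wrist_force': array([ 0.361191  , -0.22638798,  0.05799697]), 'torque': array([ 0.04000829, -0.02909169,  0.01486892]), 'grasp_force': 0.0, 'opening': 1.0036564336945102}
```

View pics/sc0.png

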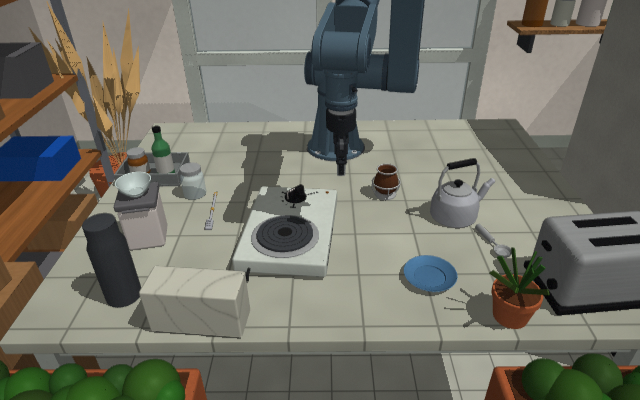

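View pics/si0.png

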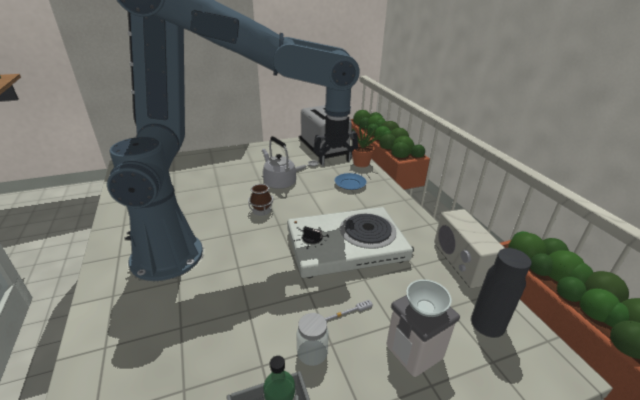

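Run:
```python
from h import *
a=np.load('pics/sc0.npz');b=np.load('pics/si0.npz')
def crop(c,u,v,w=66,h=50,k=6):return cv2.resize(c['pixels'][v:v+h,u:u+w,::-1],(w*k,h*k),interpolation=cv2.INTER_CUBIC)
m=np.vstack([np.hstack([crop(a,430,145),crop(b,250,130)]),np.hstack([crop(a,265,170),crop(b,285,212)])])
cv2.imwrite('pics/m1.png',m)
print('grip',tri(ray(a,462,163),ray(b,279,143)),'plate',tri(ray(a,285,235),ray(b,369,229)),'dial',tri(ray(a,295,194),ray(b,312,235)))
P=pts(a)
for n,(u,v) in dict(handle=(462,163),plate=(285,235),gourd=(387,180),dial=(295,190)).items():print(n,P[v,u].round(3))
# iron plate / deck fits by depth, both cams
for c in(a,b):
    P=pts(c);Z=P[...,2]
    m=(abs(P[...,0]-.68)<.3)&(abs(P[...,1])<.3)
    for lo,hi in((.070,.080),(.053,.0635)):
        mm=m&(Z>lo)&(Z<hi);q=P[mm];print(lo,len(q),q[:,2].mean().round(4),cv2.minAreaRect(q[:,:2].astype('f4')*1000),cv2.minEnclosingCircle(q[:,:2].astype('f4')*1000))
    # kettle points
    mm=(Z>.02)&(Z<.3)&(P[...,0]>.3)&(P[...,1]>.25)&(P[...,1]<.6)&(P[...,0]<.75)
    for lo,hi in((.175,.2),(.12,.13),(.02,.09)):
        q=P[mm&(Z>lo)&(Z<hi)];print('k',lo,len(q),q.mean(0).round(3),q.min(0).round(3),q.max(0).round(3),cv2.minAreaRect(q[:,:2].astype('f4')*1000))
```

```text
grip [0.46884875 0.35587067 0.18299022] plate [ 0.64073339 -0.15422016  0.06217233] dial [ 0.4475696  -0.13511393  0.07098005]
handle [0.471 0.357 0.189]
plate [ 0.655 -0.152  0.075]
gourd [0.378 0.157 0.076]
dial [ 0.46  -0.133  0.094]
0.07 1783 0.0739 ((597.84814453125, -80.83871459960938), (332.3753967285156, 772.510498046875), 39.71424102783203) ((695.472412109375, 0.251434326171875), 386.265380859375)
0.053 4296 0.0595 ((666.572021484375, 3.862335205078125), (572.4478759765625, 591.35205078125), 86.61483001708984) ((688.3505859375, -4.1901044845581055), 387.5117492675781)
k 0.175 492 [0.619 0.467 0.183] [0.45  0.302 0.175] [0.75  0.6   0.197] ((601.316162109375, 465.51263427734375), (394.006103515625, 110.93029022216797), 40.223968505859375)
k 0.12 84 [0.532 0.391 0.125] [0.446 0.291 0.12 ] [0.747 0.504 0.13 ] ((577.7528076171875, 445.3288879394531), (333.298095703125, 129.11009216308594), 39.48193359375)
k 0.02 1348 [0.526 0.361 0.058] [0.426 0.256 0.02 ] [0.749 0.505 0.09 ] ((586.5560302734375, 381.0193786621094), (248.75161743164062, 322.3976135253906), 89.62165069580078)
0.0
[... 168 characters left out ...]
8281)
0.053 3632 0.0587 ((635.6822509765625, 2.019378662109375), (567.915771484375, 477.83758544921875), 85.15343475341797) ((634.1290283203125, -0.161651611328125), 366.10968017578125)
k 0.175 125 [0.547 0.413 0.184] [0.442 0.304 0.175] [0.749 0.6   0.195] ((599.9196166992188, 465.68548583984375), (401.11285400390625, 97.7067642211914), 39.41849136352539)
k 0.12 49 [0.582 0.447 0.124] [0.44  0.287 0.12 ] [0.721 0.598 0.13 ] ((576.0982666015625, 458.06060791015625), (367.6304016113281, 126.7991943359375), 42.70707702636719)
k 0.02 656 [0.474 0.334 0.058] [0.392 0.26  0.02 ] [0.75  0.599 0.09 ] ((592.4699096679688, 379.2040100097656), (396.646728515625, 298.0753173828125), 26.782066345214844)
```

View pics/m1.png

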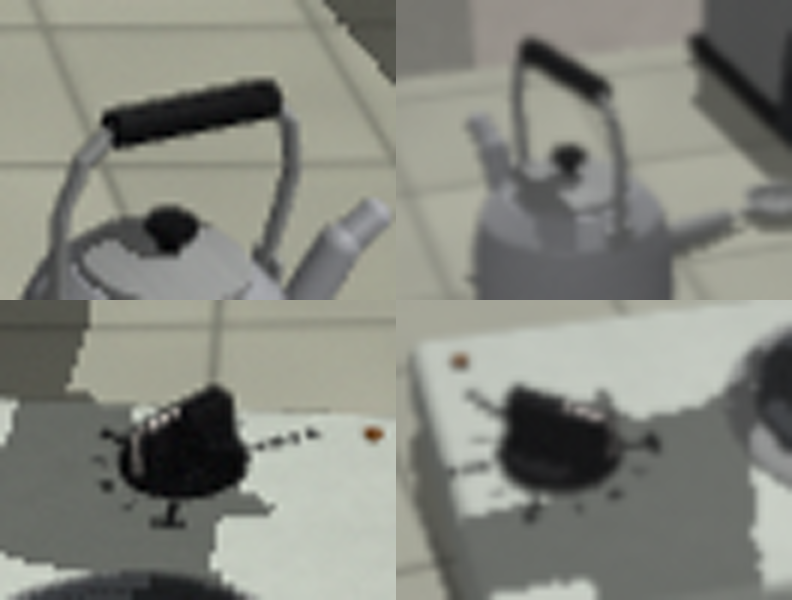

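View pics/w0.png

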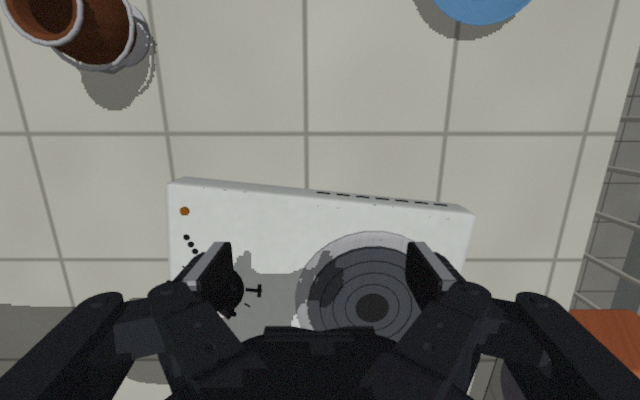

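The scene picture shows the kettle handle at (462,163), the iron plate at (285,235) and the dial at (295,194). In the side picture they are at (279,143), (369,229) and (312,235). The wrist picture shows the deck corners near (170,182) and (472,212), the plate around (372,305), and the dial partly hidden by a finger. I'll refine these now.

Run:
```python
from h import *
for f in('sc0','si0','w0'):
    c=np.load(f'pics/{f}.npz');P=pts(c);Z=P[...,2];X=P[...,0];Y=P[...,1]
    near=np.hypot(X-.655,Y+.15)<.1
    q=P[near&(Z>.070)&(Z<.079)][:,:2].astype('f4')*1000
    if len(q):print(f,'plate',len(q),cv2.minEnclosingCircle(q))
    m=((X>.35)&(X<.85)&(Y>-.33)&(Y<.03)&(Z>.054)&(Z<.067)).astype('u1')
    n,l,s,_=cv2.connectedComponentsWithStats(m);i=1+s[1:,4].argmax()
    q=P[l==i];print(f,'deck',len(q),q[:,2].mean(),cv2.minAreaRect(q[:,:2].astype('f4')*1000))
    q=P[(np.hypot(X-.46,Y+.133)<.06)&(Z>.088)&(Z<.1)]
    if len(q)>5:print(f,'bar',len(q),q.mean(0),cv2.minAreaRect(q[:,:2].astype('f4')*1000))
    q=P[(np.hypot(X-.47,Y-.357)<.085)&(Z>.182)&(Z<.2)]
    if len(q)>5:print(f,'handle',len(q),q.mean(0),q[:,2].max(),cv2.minAreaRect(q[:,:2].astype('f4')*1000))
a=np.load('pics/sc0.npz');b=np.load('pics/si0.npz')
# handle ends from crops: scene, side
g=lambda c,u0,v0,x,y:ray(c,u0+x/6,v0+y/6)
e1=tri(g(a,430,145,111,127),g(b,250,130,132-2,48)) if 0 else None
A=tri(g(a,430,145,111,127),g(b,250,130,603-396,87));B=tri(g(a,430,145,274,97),g(b,250,130,528-396,50))
print('ends',A,B,(A+B)/2,np.linalg.norm(A-B))
```

```text
sc0 plate 1548 ((637.9485473632812, -147.1743927001953), 83.79971313476562)
sc0 deck 4517 0.06015795110351732 ((567.7158203125, -145.88827514648438), (247.83047485351562, 365.1692199707031), 84.06133270263672)
sc0 bar 83 [ 0.45358755 -0.13498044  0.09316729] ((450.8857116699219, -134.51171875), (18.32796287536621, 59.793182373046875), 43.803565979003906)
sc0 handle 188 [0.47234932 0.35516991 0.19019143] 0.19736857419578635 ((470.4764709472656, 355.9596862792969), (20.49128532409668, 97.89624786376953), 15.687342643737793)
si0 plate 1014 ((634.8744506835938, -155.6958770751953), 78.3202133178711)
si0 deck 3808 0.059210329808291925 ((563.5213623046875, -148.28094482421875), (251.74978637695312, 358.16680908203125), 84.11446380615234)
si0 bar 80 [ 0.44638744 -0.13867828  0.09285693] ((446.3043518066406, -136.610595703125), (19.28412437438965, 61.98316192626953), 42.62338638305664)
si0 handle 70 [0.46266025 0.34801452 0.18976061] 0.1951643739476191 ((461.50213623046875, 354.26153564453125), (20.009021759033203, 95.98641204833984), 20.815698623657227)
w0 plate 7604 ((626.5557250976562, -143.92669677734375), 73.53168487548828)
w0 deck 22618 0.060914929344878146 ((565.9444580078125, -123.71397399902344), (204.7059326171875, 357.6341247558594), 83.95316314697266)
w0 bar 178 [ 0.46593272 -0.14643705  0.09414662] ((464.7137145996094, -147.21946716308594), (10.520044326782227, 19.5650577545166), 42.69149398803711)
ends [0.48375682 0.31535172 0.1866282 ] [0.45242686 0.40191912 0.18316833] [0.46809184 0.35863542 0.18489827] 0.09212736799697534
```

Request:
carry_out(plan=[[[-0.025,-0.027,0,0,0,0.12,1],[-0.05,-0.054,-0.01,0,0,0.24,1],[-0.076,-0.081,-0.02,0,0,0.36,1],[-0.101,-0.108,-0.03,0,0,0.48,1],[-0.126,-0.1355,-0.04,0,0,0.6,1]]])

```text
time_s: 0.57
eef_pos: [0.451, -0.1327, 0.2107]
eef_rot: [-0.0, 0.472, 0.881, -0.0]
wrist_force: [0.3, -0.9, -0.4]
opening: 1.0
grasp_force: 0.0
```

Request:
carry_out(plan=[[[0,0,0,0,0,0.1,0.6],[0,0,-0.02,0,0,0.15,0.6],[0,0,-0.04,0,0,0.15,0.6],[0,0,-0.04,0,0,0.15,0.6],[0,0,-0.04,0,0,0.15,0.6]]])

```text
time_s: 0.98
eef_pos: [0.4515, -0.1316, 0.1705]
eef_rot: [-0.002, 0.408, 0.913, 0.0]
wrist_force: [0.6, -0.3, 0.7]
opening: 0.597
grasp_force: 0.0
```

Run:
```python
from h import *
w=snap('wrist','w1');s=snap('scene','sc1');o=get_obs();print(o['eef_pos'],o['eef_rot'],o['opening'],o['q'])
P=pts(w);X,Y,Z=P[...,0],P[...,1],P[...,2]
q=P[(np.hypot(X-.448,Y+.1355)<.045)&(Z>.085)&(Z<.1)]
print(len(q),q.mean(0),cv2.minAreaRect(q[:,:2].astype('f4')*1000))
```

```text
[ 0.45292232 -0.13222525  0.1722193 ] [ 4.45554399e-04  4.07802557e-01  9.13070026e-01 -5.90904265e-05] 0.6025001594093886 [-5.36371335e-01  3.62739319e-02  1.93403700e+00 -1.51562580e-05
  1.17038292e+00 -1.26706945e+00]
1778 [ 0.44538648 -0.13256403  0.09532391] ((447.2286376953125, -134.56729125976562), (16.01170539855957, 63.020286560058594), 44.86385726928711)
```

View pics/w1.png

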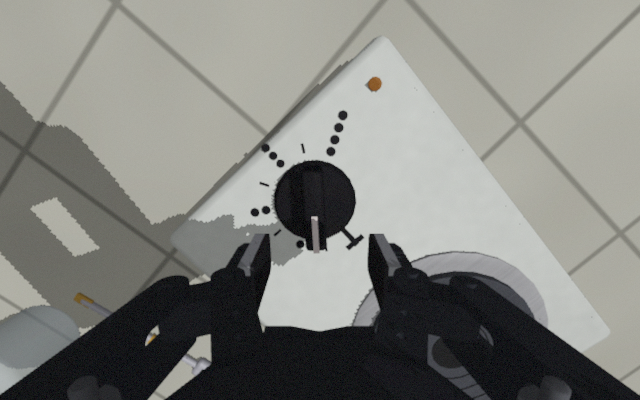

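The wrist view shows the dial at about (315,200) between the fingers. The pointer line is at (316,235), the two dots at (260,211), and T at (352,240). Next I'll correct a few mm and go down.

Request:
carry_out(plan=[[[-0.0045,-0.0025,-0.02,0,0,0.05,0.6],[-0.0045,-0.0025,-0.04,0,0,0.05,0.6],[-0.0045,-0.0025,-0.06,0,0,0.05,0.6],[-0.0045,-0.0025,-0.073,0,0,0.05,0.6],[-0.0045,-0.0025,-0.077,0,0,0.05,0.6]]])

```text
time_s: 1.5
eef_pos: [0.4475, -0.1341, 0.0935]
eef_rot: [-0.001, 0.385, 0.923, 0.0]
wrist_force: [-0.6, -0.1, 0.3]
opening: 0.598
grasp_force: 0.0
```

Request:
carry_out(plan=[[[0,0,0,0,0,0,0],[0,0,0,0,0,0,0],[0,0,0,0,0,0,0],[0,0,0,0,0,0,0],[0,0,0,0,0,0,0]]])

```text
time_s: 1.92
eef_pos: [0.4493, -0.1349, 0.096]
eef_rot: [0.002, 0.385, 0.923, 0.0]
wrist_force: [1.0, 2.7, 6.2]
opening: 0.17
grasp_force: 59.4
```

Request:
carry_out(plan=[[[0,0,0.001,0,0,-0.1,0],[0,0,0.001,0,0,-0.2,0],[0,0,0.001,0,0,-0.3,0],[0,0,0.001,0,0,-0.4,0],[0,0,0.001,0,0,-0.5,0]]])

```text
time_s: 2.33
eef_pos: [0.4488, -0.1351, 0.0961]
eef_rot: [0.001, 0.603, 0.798, 0.0]
wrist_force: [2.1, -0.7, -1.1]
opening: 0.17
grasp_force: 60.0
```

Request:
carry_out(plan=[[[0,0,0,0,0,-0.1,0],[0,0,0,0,0,-0.2,0],[0,0,0,0,0,-0.3,0],[0,0,0,0,0,-0.4,0],[0,0,0,0,0,-0.5,0]]])

```text
time_s: 2.75
eef_pos: [0.4484, -0.1351, 0.0961]
eef_rot: [0.001, 0.782, 0.624, 0.0]
wrist_force: [0.3, -1.3, -0.2]
opening: 0.168
grasp_force: 60.3
```

Request:
carry_out(plan=[[[0,0,0,0,0,-0.1,0],[0,0,0,0,0,-0.2,0],[0,0,0,0,0,-0.3,0],[0,0,0,0,0,-0.4,0],[0,0,0,0,0,-0.41,0]]])

```text
time_s: 3.17
eef_pos: [0.4481, -0.1349, 0.096]
eef_rot: [0.0, 0.892, 0.452, 0.0]
wrist_force: [-1.7, -1.1, 2.9]
opening: 0.17
grasp_force: 60.7
```

Request:
carry_out(plan=[[[0,0,0,0,0,0,0.6],[0,0,0,0,0,0,0.6],[0,0,0,0,0,0,0.6],[0,0,0.02,0,0,0,0.6],[0,0,0.05,0,0,0,0.6]]])

```text
time_s: 3.58
eef_pos: [0.4458, -0.1334, 0.1432]
eef_rot: [-0.003, 0.891, 0.454, -0.002]
wrist_force: [-0.6, -0.2, 0.1]
opening: 0.6
grasp_force: 0.0
```

Request:
carry_out(plan=[[[0,0,0.04,0,0,0,0.8],[0,0,0.08,0,0,0,0.8],[0,0.02,0.12,0,0,0,0.8],[0,0.05,0.14,0,0,0,0.8],[0,0.08,0.15,0,0,0,0.8]]])

```text
time_s: 4.0
eef_pos: [0.4495, -0.0548, 0.3]
eef_rot: [0.003, 0.891, 0.453, 0.003]
wrist_force: [0.5, 0.1, -0.1]
opening: 0.8
grasp_force: 0.0
```

Run:
```python
from h import *
w=snap('wrist','w2');o=get_obs();print(o['eef_pos'],o['eef_rot'],o['opening'],o['q'])
for c in (w,snap('scene','sc2'),snap('side','si2')):
    P=pts(c);X,Y,Z=P[...,0],P[...,1],P[...,2]
    q=P[(np.hypot(X-.448,Y+.1355)<.045)&(Z>.085)&(Z<.1)]
    if len(q)>9:print('bar',len(q),q.mean(0),cv2.minAreaRect(q[:,:2].astype('f4')*1000))
    m=((X>.35)&(X<.85)&(Y>-.33)&(Y<.03)&(Z>.054)&(Z<.067)).astype('u1')
    n,l,s,_=cv2.connectedComponentsWithStats(m);i=1+s[1:,4].argmax()
    q=P[l==i];print('deck',len(q),cv2.minAreaRect(q[:,:2].astype('f4')*1000))
```

```text
[ 0.44927838 -0.05001905  0.30033605] [0.00143001 0.89061072 0.45475085 0.00348929] 0.7997921915551328 [-0.37681039 -0.15251597  1.84233111  0.00337456  1.44502008  0.24938179]
bar 670 [ 0.44716775 -0.13172092  0.09501565] ((446.0846252441406, -134.15171813964844), (63.570899963378906, 16.10207748413086), 53.548702239990234)
deck 35040 ((563.665283203125, -145.53627014160156), (248.44125366210938, 359.02447509765625), 84.03912353515625)
bar 95 [ 0.45316857 -0.13485972  0.09259672] ((451.56854248046875, -134.62249755859375), (63.82581329345703, 21.01042366027832), 53.4619026184082)
deck 4541 ((568.472412109375, -145.77499389648438), (248.38433837890625, 364.4788513183594), 84.11426544189453)
bar 76 [ 0.44411093 -0.14082286  0.09288639] ((445.8117370605469, -136.67269897460938), (65.31552124023438, 16.954593658447266), 56.08279037475586)
deck 3834 ((563.2379760742188, -149.33163452148438), (252.356201171875, 358.056640625), 84.34286499023438)
```

View pics/w2.png

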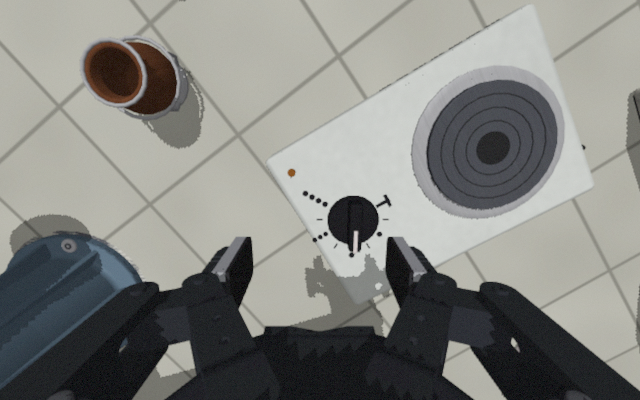

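The wrist view shows the pointer line at (356,240) in line with the two-dot mark at (352,254). The bar's heading gives θ≈120.5°. The plate's centre is at (493,148). Next is the kettle.

Request:
carry_out(plan=[[[0.003,0.035,0.01,0,0,0.095,1],[0.006,0.07,0.02,0,0,0.19,1],[0.009,0.105,0.03,0,0,0.285,1],[0.012,0.14,0.03,0,0,0.38,1],[0.015,0.175,0.03,0,0,0.475,1]]])

```text
time_s: 4.57
eef_pos: [0.4632, 0.121, 0.325]
eef_rot: [0.0, 0.758, 0.652, -0.0]
wrist_force: [1.4, -0.3, 0.3]
opening: 1.0
grasp_force: 0.0
```

Request:
carry_out(plan=[[[0,0.035,0,0,0,0.095,1],[0,0.07,0,0,0,0.19,1],[0,0.105,0,0,0,0.285,1],[0,0.14,0,0,0,0.38,1],[0,0.175,0,0,0,0.48,1]]])

```text
time_s: 4.98
eef_pos: [0.463, 0.2961, 0.3239]
eef_rot: [-0.0, 0.581, 0.814, -0.001]
wrist_force: [-0.1, -0.9, -0.1]
opening: 1.004
grasp_force: 0.0
```

```bash
cat > k.py <<'E'
from h import *
import sys
o=get_obs();r=o['eef_rot'];print(o['eef_pos'],np.degrees(2*np.arctan2(r[2],r[1]))-90,o['opening'])
w=snap('wrist',sys.argv[1])
P=pts(w);X,Y,Z=P[...,0],P[...,1],P[...,2]
m=((np.hypot(X-.468,Y-.357)<.1)&(Z>.178)&(Z<.2)).astype('u1')
n,l,s,_=cv2.connectedComponentsWithStats(m);i=1+s[1:,4].argmax()
q=P[l==i];v,u=np.nonzero(l==i);print(len(q),q.mean(0),np.percentile(q[:,2],[50,99]),cv2.minAreaRect(q[:,:2].astype('f4')*1000),u.mean(),v.mean())
E
python3 k.py w3
```

```text
[0.4629893  0.29612759 0.32387186] 18.933355842215875 1.0042233685992867
2625 [0.46334699 0.36059411 0.19271075] [0.19402081 0.19664182] ((464.7461853027344, 358.7164611816406), (20.103530883789062, 112.52397918701172), 18.8238468170166) 345.6544761904762 123.64952380952381
```

View pics/w3.png

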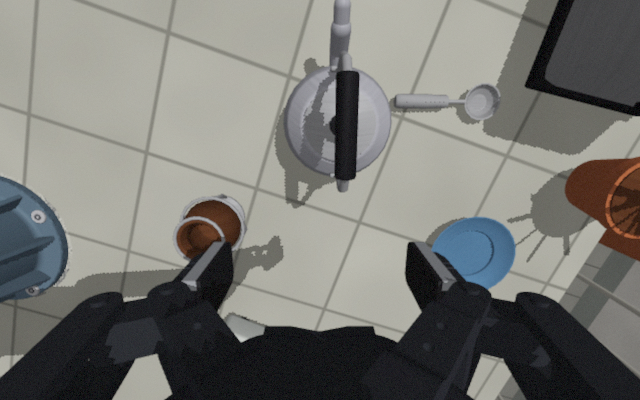

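The wrist view shows the kettle handle between (348,70) and (345,180), with its centre at world (0.465, 0.359) and its top at 0.195. The tool's yaw already matches.

Request:
carry_out(plan=[[[0.002,0.02,-0.01,0,0,0,1],[0.002,0.04,-0.02,0,0,0,1],[0.002,0.0625,-0.04,0,0,0,1],[0.002,0.0625,-0.06,0,0,0,1],[0.002,0.0625,-0.075,0,0,0,1]]])

```text
time_s: 5.45
eef_pos: [0.4644, 0.3577, 0.2468]
eef_rot: [-0.001, 0.582, 0.813, -0.002]
wrist_force: [0.3, -0.6, -0.3]
opening: 1.001
grasp_force: 0.0
```

```bash
python3 k.py w4
```

```text
[0.4644422  0.35766094 0.24684942] 18.76457014154707 1.0014605135656864
4099 [0.46270382 0.36435637 0.19275362] [0.19399501 0.19645288] ((464.6261901855469, 358.81280517578125), (20.014331817626953, 112.96144104003906), 18.838594436645508) 322.2200536716272 212.5015857526226
```

Request:
carry_out(plan=[[[0,0.001,-0.015,0,0,0,1],[0,0.001,-0.03,0,0,0,1],[0,0.001,-0.045,0,0,0,1],[0,0.001,-0.055,0,0,0,1],[0,0.001,-0.061,0,0,0,1]]])

```text
time_s: 5.92
eef_pos: [0.4647, 0.3578, 0.1874]
eef_rot: [-0.001, 0.583, 0.812, -0.001]
wrist_force: [0.1, 0.2, -0.4]
opening: 0.997
grasp_force: 0.0
```

Request:
carry_out(plan=[[[0,0,0,0,0,0,0],[0,0,0,0,0,0,0],[0,0,0,0,0,0,0],[0,0,0,0,0,0,0],[0,0,0,0,0,0,0]]])

```text
time_s: 6.33
eef_pos: [0.4654, 0.3591, 0.1903]
eef_rot: [0.0, 0.583, 0.812, 0.001]
wrist_force: [-0.8, -0.0, 0.6]
opening: 0.3
grasp_force: 0.0
```

Request:
carry_out(plan=[[[0,0,0,0,0,0,0],[0,0,0,0,0,0,0],[0,0,0,0,0,0,0],[0,0,0,0,0,0,0],[0,0,0,0,0,0,0]]])

```text
time_s: 6.75
eef_pos: [0.4657, 0.3593, 0.1903]
eef_rot: [0.001, 0.583, 0.812, 0.001]
wrist_force: [2.3, 0.4, 5.2]
opening: 0.213
grasp_force: 58.9
```

Request:
carry_out(plan=[[[0,0,0.005,0,0,0,0],[0,0,0.01,0,0,0,0],[0,0,0.015,0,0,0,0],[0,0,0.02,0,0,0,0],[0,0,0.025,0,0,0,0]]])

```text
time_s: 7.17
eef_pos: [0.4643, 0.3587, 0.214]
eef_rot: [-0.0, 0.583, 0.812, -0.001]
wrist_force: [-0.1, -0.2, -7.1]
opening: 0.214
grasp_force: 58.9
```

Request:
carry_out(plan=[[[0,0,0.007,0,0,0,0],[0,0,0.016,0,0,0,0],[0,0,0.027,0,0,0,0],[0,0,0.04,0,0,0,0],[0,0,0.053,0,0,0,0]]])

```text
time_s: 7.58
eef_pos: [0.465, 0.3589, 0.269]
eef_rot: [0.0, 0.583, 0.812, 0.0]
wrist_force: [0.0, 0.1, -6.6]
opening: 0.208
grasp_force: 58.8
```

Request:
carry_out(plan=[[[0,0,0.013,0,0,0,0],[0,0,0.026,0,0,0,0],[0,0,0.038,0,0,0,0],[0,0,0.047,0,0,0,0],[0,0,0.053,0,0,0,0]]])

```text
time_s: 8.0
eef_pos: [0.4653, 0.3591, 0.3222]
eef_rot: [0.0, 0.583, 0.812, 0.001]
wrist_force: [0.6, 0.5, -7.0]
opening: 0.211
grasp_force: 59.0
```

Request:
carry_out(plan=[[[0.001,-0.003,0.003,0,0,0,0],[0.003,-0.009,0.004,0,0,0,0],[0.006,-0.018,0.004,0,0,0,0],[0.01,-0.03,0.004,0,0,0,0],[0.015,-0.045,0.004,0,0,0,0]]])

```text
time_s: 8.42
eef_pos: [0.4797, 0.3128, 0.3233]
eef_rot: [-0.0, 0.583, 0.813, -0.001]
wrist_force: [-0.0, -0.6, -6.5]
opening: 0.212
grasp_force: 58.9
```

Request:
carry_out(plan=[[[0.006,-0.018,0,0,0,0,0],[0.012,-0.036,0,0,0,0,0],[0.018,-0.054,0,0,0,0,0],[0.024,-0.072,0,0,0,0,0],[0.03,-0.09,0,0,0,0,0]]])

```text
time_s: 8.83
eef_pos: [0.51, 0.2216, 0.3235]
eef_rot: [-0.0, 0.584, 0.812, -0.001]
wrist_force: [0.6, -1.2, -6.2]
opening: 0.209
grasp_force: 58.9
```

Request:
carry_out(plan=[[[0.006,-0.018,0,0,0,0,0],[0.012,-0.036,0,0,0,0,0],[0.018,-0.054,0,0,0,0,0],[0.024,-0.072,0,0,0,0,0],[0.03,-0.09,0,0,0,0,0]]])

```text
time_s: 9.25
eef_pos: [0.5398, 0.1316, 0.3235]
eef_rot: [-0.0, 0.584, 0.812, -0.001]
wrist_force: [0.5, -0.1, -6.9]
opening: 0.211
grasp_force: 58.9
```

Request:
carry_out(plan=[[[0.006,-0.018,0,0,0,0,0],[0.012,-0.036,0,0,0,0,0],[0.018,-0.054,0,0,0,0,0],[0.024,-0.072,0,0,0,0,0],[0.03,-0.09,0,0,0,0,0]]])

```text
time_s: 9.67
eef_pos: [0.5695, 0.0416, 0.3235]
eef_rot: [-0.001, 0.584, 0.812, -0.001]
wrist_force: [0.5, 0.7, -6.3]
opening: 0.212
grasp_force: 58.9
```

Request:
carry_out(plan=[[[0.006,-0.018,0,0,0,0,0],[0.012,-0.036,0,0,0,0,0],[0.018,-0.054,0,0,0,0,0],[0.024,-0.072,0,0,0,0,0],[0.03,-0.09,0,0,0,0,0]]])

```text
time_s: 10.08
eef_pos: [0.5993, -0.0484, 0.3234]
eef_rot: [-0.001, 0.584, 0.812, -0.0]
wrist_force: [0.4, -0.4, -6.3]
opening: 0.213
grasp_force: 58.9
```

Request:
carry_out(plan=[[[0.006,-0.018,0,0,0,0,0],[0.012,-0.036,0,0,0,0,0],[0.018,-0.053,0,0,0,0,0],[0.024,-0.069,0,0,0,0,0],[0.03,-0.083,0,0,0,0,0]]])

```text
time_s: 10.5
eef_pos: [0.6299, -0.1313, 0.3238]
eef_rot: [-0.0, 0.584, 0.812, -0.0]
wrist_force: [0.2, -1.0, -5.6]
opening: 0.21
grasp_force: 58.9
```

Request:
carry_out(plan=[[[0.003,-0.01,0,0,0,0,0],[0.005,-0.017,0,0,0,0,0],[0.006,-0.021,0,0,0,0,0],[0.007,-0.023,0,0,0,0,0],[0.007,-0.023,0,0,0,0,0]]])

```text
time_s: 10.92
eef_pos: [0.637, -0.1519, 0.3242]
eef_rot: [-0.0, 0.583, 0.812, 0.0]
wrist_force: [0.5, 0.5, -6.3]
opening: 0.209
grasp_force: 58.9
```

```bash
cat > p.py <<'E'
from h import *
import sys
o=get_obs();print(o['eef_pos'],o['wrist_force'])
for n in('scene','side'):
    c=snap(n,n+sys.argv[1]);P=pts(c);X,Y,Z=P[...,0],P[...,1],P[...,2]
    print(n,'proj plate centre',proj(c,(.6366,-.1543,.074)))
a=cv2.imread('pics/scene%s.png'%sys.argv[1])[120:320,180:400];b=cv2.imread('pics/side%s.png'%sys.argv[1])[90:290,270:490]
k=cv2.resize(np.hstack([a,b]),(800,364),interpolation=cv2.INTER_CUBIC);cv2.imwrite('pics/c%s.png'%sys.argv[1],k)
E
python3 p.py 5
```

```text
[ 0.63695264 -0.15194198  0.32422816] [ 0.47854214  0.52802133 -6.30130921]
scene proj plate centre (np.float64(284.47480788228205), np.float64(231.04651993096795))
side proj plate centre (np.float64(367.9103195164617), np.float64(226.11502263964525))
```

View pics/c5.png

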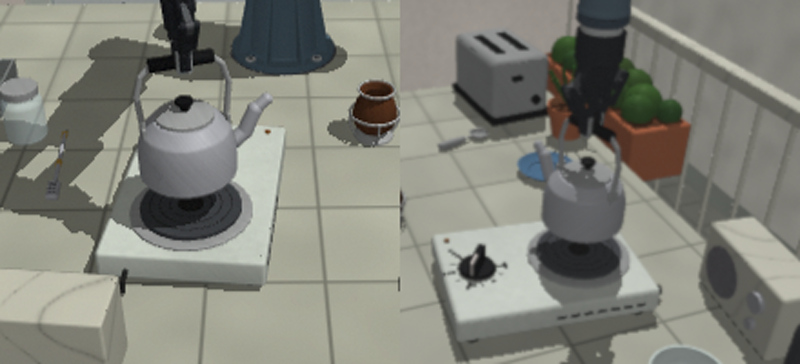

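Both views show the kettle hanging upright over the plate, and the dial's bar is free. Before lowering, I'll check the plate centre once more against the earlier pictures.

Run:
```python
from h import *
for f in('w2','sc2','si2'):
    c=np.load(f'pics/{f}.npz');P=pts(c);X,Y,Z=P[...,0],P[...,1],P[...,2]
    n=(np.hypot(X-.637,Y+.154)<.11)
    m=(n&(Z>.0705)&(Z<.079)).astype('u1')
    k,l,s,_=cv2.connectedComponentsWithStats(m);i=1+s[1:,4].argmax();q=P[l==i]
    h=cv2.convexHull(q[:,:2].astype('f4')*1000)
    print(f,len(q),q[:,2].mean(),cv2.fitEllipse(h))
    # dark pixels
    g=cv2.cvtColor(c['pixels'],cv2.COLOR_RGB2GRAY)
    m=((g<100)&n).astype('u1');k,l,s,_=cv2.connectedComponentsWithStats(m);i=1+s[1:,4].argmax()
    v,u=np.nonzero(l==i);e=cv2.fitEllipse(cv2.convexHull(np.stack([u,v],1).astype('f4')));print(e,atz(c,*e[0],.074))
c=np.load('pics/w2.npz');print(atz(c,493,148,.074))
a=np.load('pics/sc2.npz');print('pred',proj(a,(.6366,-.1543,.074)))
```

```text
w2 13036 0.07490620094436735 ((635.181884765625, -153.4421844482422), (153.62112426757812, 154.68878173828125), 50.61391830444336)
((491.2076110839844, 144.05319213867188), (119.12921905517578, 139.8498077392578), 47.20054626464844) [ 0.63703847 -0.14917443  0.074     ]
sc2 1518 0.07378371494896344 ((638.8499145507812, -153.9427947998047), (152.21136474609375, 159.20571899414062), 99.13118743896484)
((284.3048095703125, 233.63616943359375), (36.31206512451172, 56.9913215637207), 85.06256866455078) [ 0.64808922 -0.15397312  0.074     ]
si2 969 0.07288550458462839 ((634.4146118164062, -156.78860473632812), (152.25390625, 155.11329650878906), 153.21824645996094)
((367.9298400878906, 228.36624145507812), (29.185016632080078, 47.54051208496094), 97.1982192993164) [ 0.6312134  -0.16539244  0.074     ]
[ 0.63662087 -0.15469304  0.074     ]
pred (np.float64(284.47480788228205), np.float64(231.04651993096795))
```

The plate centre is (0.636, -0.1545) and all views agree. I'll lower now.

Request:
carry_out(plan=[[[0,-0.001,-0.006,0,0,0,0],[0,-0.002,-0.016,0,0,0,0],[0,-0.0025,-0.028,0,0,0,0],[0,-0.0025,-0.038,0,0,0,0],[0,-0.0025,-0.044,0,0,0,0]]])

```text
time_s: 11.43
eef_pos: [0.6358, -0.1541, 0.2772]
eef_rot: [-0.002, 0.583, 0.812, -0.0]
wrist_force: [-0.1, 0.8, -7.1]
opening: 0.211
grasp_force: 58.8
```

Request:
carry_out(plan=[[[0,0,-0.003,0,0,0,0],[0,0,-0.005,0,0,0,0],[0,0,-0.007,0,0,0,0],[0,0,-0.009,0,0,0,0],[0,0,-0.011,0,0,0,0]]])

```text
time_s: 11.85
eef_pos: [0.6372, -0.1547, 0.2698]
eef_rot: [0.001, 0.583, 0.812, 0.0]
wrist_force: [0.1, 0.4, -5.7]
opening: 0.214
grasp_force: 58.8
```

Request:
carry_out(plan=[[[0,0,-0.0005,0,0,0,0],[0,0,-0.001,0,0,0,0],[0,0,-0.0015,0,0,0,0],[0,0,-0.002,0,0,0,0],[0,0,-0.0025,0,0,0,0]]])

```text
time_s: 12.27
eef_pos: [0.637, -0.1546, 0.2669]
eef_rot: [0.0, 0.583, 0.812, 0.0]
wrist_force: [-0.1, 0.0, -7.2]
opening: 0.208
grasp_force: 58.8
```

Request:
carry_out(plan=[[[0,0,-0.0005,0,0,0,0],[0,0,-0.001,0,0,0,0],[0,0,-0.0015,0,0,0,0],[0,0,-0.002,0,0,0,0],[0,0,-0.002,0,0,0,0]]])

```text
time_s: 12.68
eef_pos: [0.6368, -0.1546, 0.2647]
eef_rot: [-0.0, 0.583, 0.812, -0.0]
wrist_force: [-0.6, 0.7, -5.2]
opening: 0.209
grasp_force: 58.8
```

Request:
carry_out(plan=[[[0,0,-0.0005,0,0,0,0],[0,0,-0.001,0,0,0,0],[0,0,-0.001,0,0,0,0],[0,0,-0.001,0,0,0,0],[0,0,-0.001,0,0,0,0]]])

```text
time_s: 13.1
eef_pos: [0.6372, -0.1546, 0.2644]
eef_rot: [0.001, 0.583, 0.812, 0.0]
wrist_force: [-0.2, 0.9, -3.2]
opening: 0.207
grasp_force: 59.2
```

Request:
carry_out(plan=[[[0,0,-0.0005,0,0,0,0],[0,0,-0.001,0,0,0,0],[0,0,-0.001,0,0,0,0],[0,0,-0.001,0,0,0,0],[0,0,-0.001,0,0,0,0]]])

```text
time_s: 13.52
eef_pos: [0.6375, -0.1544, 0.2642]
eef_rot: [0.001, 0.583, 0.812, 0.0]
wrist_force: [-0.2, 3.2, 5.9]
opening: 0.207
grasp_force: 60.0
```

Resting on the plate. Next I'll open, wait, then rise straight up.

Request:
carry_out(plan=[[[0,0,0.0003,0,0,0,0.4],[0,0,0.0005,0,0,0,1],[0,0,0.0005,0,0,0,1],[0,0,0.0005,0,0,0,1],[0,0,0.0005,0,0,0,1]]])

```text
time_s: 13.93
eef_pos: [0.6368, -0.1548, 0.263]
eef_rot: [-0.0, 0.583, 0.812, -0.0]
wrist_force: [0.8, -0.3, 0.1]
opening: 0.904
grasp_force: 0.0
```

Request:
carry_out(plan=[[[0,0,0,0,0,0,1],[0,0,0,0,0,0,1],[0,0,0.005,0,0,0,1],[0,0,0.015,0,0,0,1],[0,0,0.03,0,0,0,1]]])

```text
time_s: 14.35
eef_pos: [0.6363, -0.1543, 0.2929]
eef_rot: [-0.001, 0.583, 0.812, -0.0]
wrist_force: [0.5, -0.6, 1.1]
opening: 1.001
grasp_force: 0.0
```

Request:
carry_out(plan=[[[0,0,0.02,0,0,0,1],[0,0,0.04,0,0,0,1],[0,0,0.06,0,0,0,1],[0,0,0.075,0,0,0,1],[0,0,0.08,0,0,0,1]]])

```text
time_s: 14.77
eef_pos: [0.6379, -0.155, 0.3781]
eef_rot: [0.003, 0.583, 0.812, 0.001]
wrist_force: [-0.1, -0.9, 0.6]
opening: 0.998
grasp_force: 0.0
```

```bash
python3 p.py 6
python3 - <<'E'
from h import *
w=snap('wrist','w6')
for f in('w6','scene6','side6'):
    c=np.load(f'pics/{f}.npz');P=pts(c);X,Y,Z=P[...,0],P[...,1],P[...,2]
    q=P[(np.hypot(X-.637,Y+.154)<.07)&(Z>.255)&(Z<.275)]
    if len(q)>9:print(f,len(q),np.percentile(q[:,2],99),cv2.minAreaRect(q[:,:2].astype('f4')*1000))
    q=P[(np.hypot(X-.447,Y+.1355)<.045)&(Z>.085)&(Z<.1)]
    if len(q)>9:print('bar',len(q),cv2.minAreaRect(q[:,:2].astype('f4')*1000))
E
```

```text
[ 0.63785097 -0.15497412  0.37810472] [-0.13844993 -0.91107681  0.58597992]
scene proj plate centre (np.float64(284.47480788228205), np.float64(231.04651993096795))
side proj plate centre (np.float64(367.9103195164617), np.float64(226.11502263964525))
w6 2515 0.27061264862114337 ((636.0197143554688, -155.32907104492188), (19.904281616210938, 107.08494567871094), 19.262609481811523)
bar 660 ((446.94793701171875, -134.638671875), (62.549530029296875, 16.427499771118164), 53.54740905761719)
scene6 253 0.2707224252398298 ((640.1346435546875, -154.43814086914062), (20.206741333007812, 103.77027893066406), 17.600263595581055)
bar 90 ((448.79339599609375, -135.05435180664062), (61.77234649658203, 20.699363708496094), 55.79587173461914)
side6 157 0.2689548406667343 ((632.9553833007812, -158.9475860595703), (17.510635375976562, 96.89898681640625), 22.145959854125977)
bar 76 ((445.4734802246094, -137.00689697265625), (63.327816009521484, 16.400846481323242), 53.9642219543457)
```

View pics/c6.png

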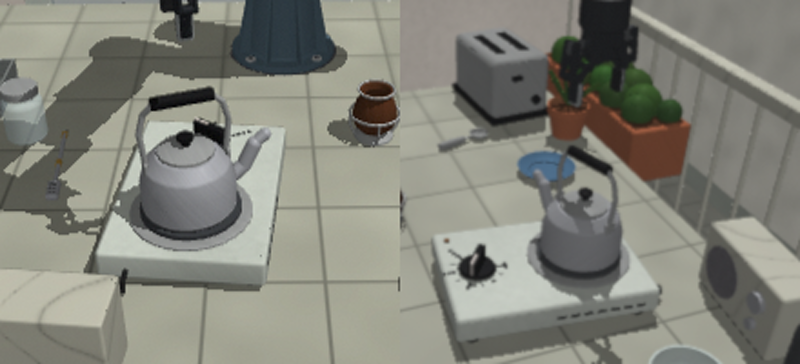

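The kettle stands upright in the middle of the plate, handle centre (0.636, -0.155) and top at 0.27. The dial is at about 120°, and the gripper is clear.

```bash
python3 -c "
from bench import hand_in
print(hand_in())"
```

```text
the job is handed in; nothing more can be done
None
```

I set the kettle upright on the iron plate, within about 2 mm of its centre by the wrist camera, turned the dial to the two-dot mark (about 120°), moved nothing else that I could see, and handed the job in; no verdict came back.

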